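# Refill the carton flow lane beside the printer

## Robot

A 6-joint arm with a two-finger parallel gripper is mounted at the origin on a cart in front of the work surface, level with it; the furniture and walls round the work are solid. World frame = base frame: x ahead of the robot, y to its left, z up, the work surface at z = 0. Lengths are in m, angles in degrees, forces in N, time in s.
With the tool pointing down it reaches from about 0.3 to 0.775 m from the base axis. Payload 14.6 kg.
Tool frame: the origin (TCP) lies between the finger pads; the fingertips stand 14 mm ahead of it and the grasp point (between the pads) lies 5 mm behind it (robot.nose_length is the distance from the TCP to the fingertips, in m); z points along the fingers, y is the line along which they close (so a half turn about z gives the same grasp; the last joint's range is limited). The gripper opens to 94 mm and grips with 3 to 60 N. Pads are 16 mm wide; open, the fingers measure 119 mm over their backs; the gripper's body (75 mm by 177 mm) begins 78 mm behind the grasp point.
Start: joints at [-70.795, 17.183, 87.147, -0, 75.671, -3.816], TCP at [0.215, -0.506, 0.219] pointing down, gripper open.
Joint ranges: [-173.82, 173.82], [-45.26, 126.66], [13.44, 144.39], [-59.66, 239.66], [0, 175.72], [-146.38, 146.38]. Speed limits (degrees/s): [127.2, 127.2, 147.25, 180, 180, 180].

## Interface

Orientations are given as a 3x3 rotation matrix whose columns are the frame's x, y, z axes.
In Python, from workcell import robot, cams gives the robot as it stands.
- The arm moves only by the tool apply_moves, never from a script. Its argument "plan" is text: rows parted by semicolons, each of 7 numbers parted by spaces: the turn, a rotation vector about the tool's x, y, z in rad, then the shift along the tool's x, y, z in cm, then the gripper command: -1 is fully open, 1 is shut, values between are in proportion. In form: wx wy wz x y z jaw; .... A call has exactly 8 rows; each row shifts and turns the commanded pose from where the row before left it, along the tool's axes as they then stand; what a row does not reach is not made up. A row lasts 1/10 s, in which the tool goes at most 50 mm and 8.59 degrees, less where a joint would pass 70% of its speed; a pose out of reach is approached as far as the arm can. A call with a gripper value outside its range is refused whole. The fingers move at their own pace and stop on an object; "squeeze" is the grip in N (left out, the last holds). Time passes only in rows, so rows that do not move let the fingers close, or fill a call up. It gives the time, the measured TCP pose, the force, the opening and the grip force at its end, in the units of the state.
- robot.get_obs(): the state, without advancing time (a new reading comes with each control period).
- cams.grab_frame(name): name is "scene" or "top"; returns (picture, depth): 384x512x3 uint8, blue, green, red; 384x512 float32, m along the optical axis (not along the pixel's ray), 0 where there is no reading.
- cams.camera_model(name): a dict with "vfov" (degrees; the focal length in pixels is half the picture's height over the tangent of half this angle, whatever the lens; pixels are square), "cx", "cy" (the principal point, pixels), "world_to_cam" (4x4, takes a point from world to camera coordinates). Camera axes: x right, y up, looking along -z (the intrinsics and any distortion apply to the point x, -y, -z); pixel columns grow to the right and rows downward; lengths in m; the calibration is good to about 2 mm. A picture is of the moment at which its call begins. camera_model takes no time and is no camera call.
- robot.hand_in(): hands the job in; it is judged then, once.
The state is a dict: "time": time; "joint_pos": joint angles; "joint_velocities": joint speeds; "joint_efforts": joint torques, N m; "position": TCP position; "ee_rot": TCP orientation; "force": force on the tool from outside, world axes, zero at the start; "moment": the same for the moment, N m; "grip_width": opening from 0.0 (shut) to 1.0 (fully open); "finger_force": force on a finger pad.
Only numpy, scipy, OpenCV 4.12 (cv2) and the standard library are available. Lean on these libraries where they do the work, as an engineer would, in place of code of your own. Each camera call takes 0.05 s, during which the arm holds its last target. There are 200 camera calls.

## Task

Open the flow lane's gate by turning its black knob clockwise until it clicks over its detent and stays open. Then take the carton out of the rack, lay it down flat on the bench, take it again across its width and set it flat and lengthwise on the high end of the lane, so that it slides down to the stop; after it load the carton that was lying on the bench the same way, so that it comes to rest behind the first. Leave the wooden block, the ink tub and the tape roll where they are.

Things in the scene. Friction and masses are not known exactly. Their poses are not given: they have to be found in the camera images.
- carton_a: kraft carton with a band of pale paper tape, closed rigid box 100 x 60 x 38 mm, about 0.16 kg; origin at its centre; x along its length, y its width, z its thickness. It starts standing on its long edge (y upright) in the rack, on its 4 mm floor, top 64 mm above the bench. On a flat surface it stands on that edge and tips when pushed near its top.
- carton_b: kraft carton with a band of pale paper tape, closed rigid box 100 x 60 x 38 mm, about 0.16 kg; origin at its centre; x along its length, y its width, z its thickness. Same size and look as carton_a; it starts lying flat on the bench (z upright, centre 19 mm above the bench), in front of the robot to the right.
- rack: steel rack fixed to the bench on the left, 122 x 106 mm; origin at the centre of its underside; x along its two slots, z up. Slots 116 x 48 mm inside, long walls 28 mm high, end walls 20 mm. carton_a stands in the slot centred at y = +26 mm, the other is empty. Ahead of the robot, in front of the lane's low half, the bench is free (x 0.40 to 0.55, y -0.08 to 0.03 m).
- lane: the flow lane's aluminium stand, fixed to the bench; origin on the bench below the lane's stop; x level, pointing downhill along the lane (roughly to the robot's right), y across it, away from the robot, z up. On the robot's side (x = -208, y = -105 mm) a grey pillar 52 mm across (foot 72 mm), 86 mm high, carries a 108 x 58 mm housing and the gate knob on it.
- lane_deck: the lane's bed, sloping 20 degrees; origin on the glide surface, mid-lane, at the inner face of the stop; x downhill along the bed, y across, z square out of the bed. It runs from x = -385 mm (high, open end) to the 30 mm high stop at 0. Two slick white strips (friction about 0.22: a released carton slides by itself); side guides 12 mm over them, 70 mm apart inside, 80 mm outside.
- lane_load (a point): point on the glide surface at the lane's high end, mid-lane, 300 mm up the bed from the stop; axes as lane_deck. A carton set down with its centre 19 mm over this point lies just above the gate and slides down once let go, if the gate is open. At the stop a carton's centre is 50 mm from it, the next one's 150 mm.
- gate_foot (a point): point on the glide surface mid-lane where the gate comes up, 222 mm up the bed from the stop; axes as lane_deck. The gate is a steel blade 28 mm wide that stands 16 mm over the strips when shut and sinks 6 mm below them when open.
- gate_knob (a joint): angle of the gate knob (rad): 0 = gate shut (start, knob's bar across the lane), grows clockwise seen from above; a spring detent resists with up to about 0.3 N m until 0.6, then throws the knob on to its end stop at 1.2 = gate open, and holds it there; below 0.6 it springs back to 0.
- gate_knob_grip (a point): point on the knob's upright axis, 12 mm below the top of its hand bar, 116 mm above the bench. The bar is black, 70 mm long, 14 mm thick, 30 mm high (its foot 98 mm above the bench, on a 62 mm disc). The point's y axis points along the bar, z up; it turns with the knob.
- wood_block: bystander: bare wooden block without tape, 99 x 72 x 30 mm (wider and lower than a carton), lying loose on the bench on the right, in either of two places with carton_b in the other; origin at the centre of its underside.
- ink_tub_3: bystander: small black ink tub, 55 mm across, 51 mm high, loose, on the right; origin at the centre of its underside.
- tape_roll: bystander: roll of tape lying flat, 102 mm across, 24 mm high, loose, at the left behind the rack; origin at the centre of its underside.

How it is judged (in metres and radians):
On the way, in this order (a step that is already met when the one before it is completed fails the run):
1. the gate knob is turned past its click and stays in the open detent (value of joint gate_knob above 1.05 rad), for 0.2 s.
2. the carton from the rack lies flat on the bench, let go ((angle between carton_a's own z axis and vertical below 0.15 rad or angle between carton_a's own z axis and vertical above 2.99 rad) and height (world z) of carton_a below 0.026 m and contact force between carton_a and the fingers below 0.05 N and linear speed of carton_a below 0.02 m/s), for 0.2 s.
3. the carton from the rack lies flat in the lane against the stop, let go and at rest (x of carton_a in the frame of lane_deck between -0.06 and -0.04 m and y of carton_a in the frame of lane_deck between -0.012 and 0.012 m and z of carton_a in the frame of lane_deck between 0.011 and 0.027 m and angle between the z axis of carton_a and the z axis of lane_deck, either way round below 0.12 rad and angle between the x axis of carton_a and the x axis of lane_deck, either way round below 0.15 rad and contact force between carton_a and the fingers below 0.05 N and linear speed of carton_a below 0.02 m/s), for 0.2 s.
4. the other carton lies flat in the lane behind it, let go and at rest (x of carton_b in the frame of lane_deck between -0.165 and -0.135 m and y of carton_b in the frame of lane_deck between -0.012 and 0.012 m and z of carton_b in the frame of lane_deck between 0.011 and 0.027 m and angle between the z axis of carton_b and the z axis of lane_deck, either way round below 0.12 rad and angle between the x axis of carton_b and the x axis of lane_deck, either way round below 0.15 rad and contact force between carton_b and the fingers below 0.05 N and linear speed of carton_b below 0.02 m/s), for 0.2 s.
At the end, for the whole second after the job is handed in: Knob over 1.05 rad. carton_a flat and lengthwise in the lane, centre 40 to 60 mm from the stop, carton_b behind it, centre 135 to 165 mm from the stop; centres within 12 mm of the lane's middle and 11 to 27 mm over the strips, faces within 0.12 rad, length within 0.15 rad; released, at rest (all of step 3 and all of step 4 and value of joint gate_knob above 1.05 rad); the robot touches nothing.
It fails at once if the wooden block is moved more than 30 mm (distance of wood_block from where it was at the start of the episode above 0.03 m).
It fails at once if the ink tub is moved more than 30 mm (distance of ink_tub_3 from where it was at the start of the episode above 0.03 m).
It fails at once if the tape roll is moved more than 30 mm (distance of tape_roll from where it was at the start of the episode above 0.03 m).
It also fails if it takes over 72 s, if anything falls off the work surface, if the arm or the gripper's body presses on something with over 40 N, if the wrist force passes 120 N, or if a joint passes its speed limit or range.

## Working session

There is one attempt and no reset: what is moved stays moved. The work goes in short steps, Python scripts to look and compute and a tool call to move; the robot and the scene stay as the last step left them, time stands still between calls to the robot, and variables do not carry over. Pictures are saved under pics/ and viewed, at most 10 in all, crops included, and the job is handed in when it is done.

Besides the shell and the picture viewer there is one more tool, called after "Request:" as name(argument=value, ...), one argument or row to a line, values as JSON. apply_moves: Moves the arm, as the interface text tells. Its arguments: {"type":"object","properties":{"plan":{"type":"string"},"squeeze":{"type":"number"}},"required":["plan"]}

```bash
ls; mkdir -p pics
python3 - <<'E'
from workcell import robot,cams
import cv2,numpy as np
for n in("scene","top"):
    p,d=cams.grab_frame(n); cv2.imwrite(f"pics/{n}0.png",p); np.savez(f"{n}0.npz",p=p,d=d); m=cams.camera_model(n); print(n,{k:(v if k!='world_to_cam' else np.round(v,4).tolist()) for k,v in m.items()}, (d==0).mean())
o=robot.get_obs();print(o)
E
```

```text
pics
scene {'vfov': 48.18714223382882, 'cx': 253.41289913947406, 'cy': 192.04253971125038, 'world_to_cam': [[-0.0655, -0.9978, 0.006, 0.0595], [0.5372, -0.0302, 0.8429, -0.3798], [-0.8409, 0.0585, 0.538, -1.0269], [0.0, 0.0, 0.0, 1.0]]} 0.004033406575520833
top {'vfov': 42.76902402973521, 'cx': 253.64055689270089, 'cy': 188.35804446094073, 'world_to_cam': [[-0.4163, -0.9092, -0.0031, 0.2522], [0.8664, -0.3978, 0.3019, -0.4999], [-0.2758, 0.123, 0.9533, -1.708], [0.0, 0.0, 0.0, 1.0]]} 0.0038350423177083335
{'time': 0.1, 'joint_pos': array([-7.07954235e+01,  1.72110601e+01,  8.71750757e+01, -1.67791269e-03,
        7.56703459e+01, -3.81414469e+00]), 'joint_velocities': array([-0.02697468, -0.13060088, -0.11018079,  0.08654263,  0.01636522,
       -0.0354711 ]), 'joint_efforts': array([ 1.33249112e-03, -5.32642865e+01, -3.53285193e+01,  7.09897815e-02,
        2.35075696e-02, -4.98699228e-05]), 'position': array([ 0.2150043 , -0.50600585,  0.21896863]), 'ee_rot': array([[ 9.20374301e-01,  3.91038390e-01, -3.51063491e-04],
       [ 3.91038546e-01, -9.20373841e-01,  9.21599538e-04],
       [ 3.72711458e-05, -9.85495888e-04, -9.99999514e-01]]), 'force': array([0.03927902, 0.06826703, 0.61734673]), 'moment': array([ 0.0636595 ,  0.052031  , -0.02004074]), 'finger_force': 0.0, 'grip_width': 0.9972732833700045}
```

View pics/top0.png

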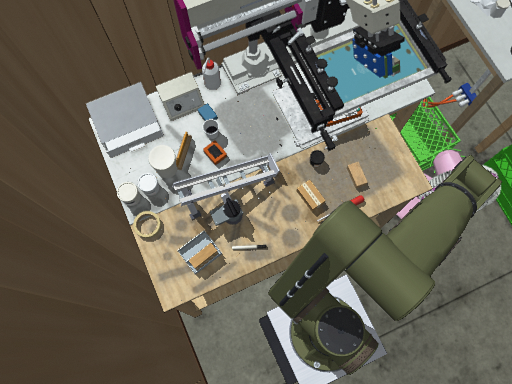

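View pics/scene0.png

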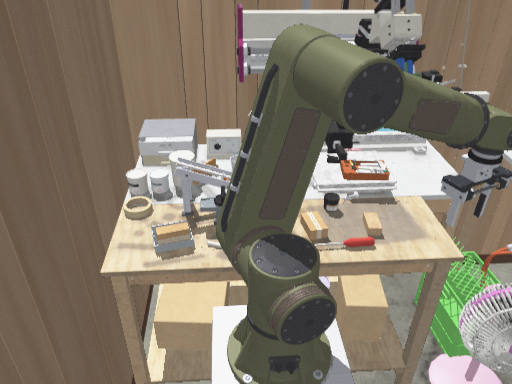

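The top view shows the rack at about (203,253), the knob at (232,208), the lane from (175,187) to (275,165), the banded carton_b at (312,195), the block at (358,175), the tub at (317,158) and the tape roll at (148,226). I'll make an enlarged crop and print world points from the depth.

```bash
cat > h.py <<'E'
import numpy as np,cv2
from workcell import robot,cams
def mod(n):
    m=cams.camera_model(n); f=192/np.tan(np.radians(m['vfov']/2)); return f,m['cx'],m['cy'],np.array(m['world_to_cam'])
def cloud(n,d):
    f,cx,cy,T=mod(n); v,u=np.mgrid[:384,:512]
    P=np.stack([(u-cx)/f*d,-(v-cy)/f*d,-d],-1)-T[:3,3]
    return P@T[:3,:3]
def ray(n,uv,z):
    f,cx,cy,T=mod(n); uv=np.atleast_2d(uv).astype(float)
    D=np.stack([(uv[:,0]-cx)/f,-(uv[:,1]-cy)/f,-np.ones(len(uv))],-1)@T[:3,:3]
    C=-T[:3,:3].T@T[:3,3]; return C+D*((z-C[2])/D[:,2])[:,None]
def proj(n,X):
    f,cx,cy,T=mod(n); p=np.atleast_2d(X)@T[:3,:3].T+T[:3,3]
    return np.stack([cx+f*p[:,0]/-p[:,2],cy-f*p[:,1]/-p[:,2]],-1)
E
python3 - <<'E'
from h import *
z=np.load("top0.npz");p,d=z['p'],z['d'];c=cloud("top",d)
for u,v in [(270,215),(330,190),(232,205),(312,193),(358,173),(317,155),(148,226),(205,257),(180,187),(273,165),(225,177),(200,270)]: print((u,v),np.round(c[v,u],3))
s=np.load("scene0.npz");cs=cloud("scene",s['d'])
for u,v in [(290,250),(314,222),(172,232),(372,222)]: print('s',(u,v),np.round(cs[v,u],3))
for n,k in(("top",c),("scene",cs)):
    im=np.load(f"{n}0.npz")['d']
a=cv2.resize(p[145:275,165:295],None,fx=4.6,fy=4.6,interpolation=cv2.INTER_CUBIC);cv2.imwrite("pics/c1.png",a)
E
```

```text
(270, 215) [ 0.463 -0.002 -0.008]
(330, 190) [ 0.454 -0.25   0.002]
(232, 205) [0.521 0.122 0.129]
(312, 193) [ 0.464 -0.174  0.037]
(358, 173) [ 0.463 -0.368  0.033]
(317, 155) [ 0.59  -0.257  0.043]
(148, 226) [0.612 0.429 0.001]
(205, 257) [0.404 0.28  0.07 ]
(180, 187) [0.645 0.262 0.166]
(273, 165) [ 0.618 -0.086  0.058]
(225, 177) [0.635 0.1   0.103]
(200, 270) [0.38  0.316 0.007]
s (290, 250) [ 0.01  -0.014  0.304]
s (314, 222) [ 0.46  -0.169  0.035]
s (172, 232) [0.396 0.283 0.064]
s (372, 222) [ 0.457 -0.362  0.029]
```

View pics/c1.png

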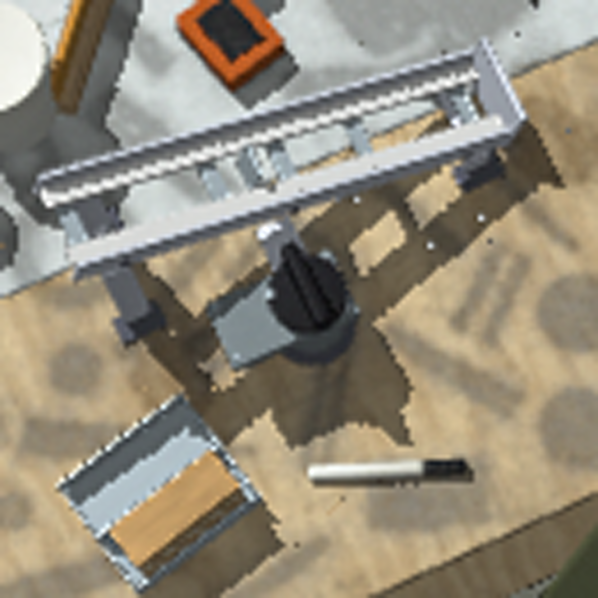

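The crop shows the lane running from (45,200) to (500,90), the stop at its right end, the black knob on its disc at (310,295), and carton_a's top face at (175,505) in the rack's near slot. Next I'll take numbers from the masks and the cloud.

```bash
cat > m.py <<'E'
from h import *
def kraft(n,p,box,z,ref=None,thr=None):
    # top face rectangle: colour + height mask
    d=None
def rect(n,mask,z):
    cs,_=cv2.findContours(mask.astype(np.uint8),cv2.RETR_EXTERNAL,cv2.CHAIN_APPROX_NONE)
    k=max(cs,key=cv2.contourArea)[:,0]
    W=ray(n,k,z)[:,:2]; (c,s,a)=cv2.minAreaRect((W*1000).astype(np.float32))
    return np.round(c,1),np.round(s,1),round(a,1),len(k)
E
python3 - <<'E'
from m import *
for n in("top","scene"):
    z=np.load(n+"0.npz");p,d=z['p'],z['d'];c=cloud(n,d)
    hsv=cv2.cvtColor(p,cv2.COLOR_BGR2HSV); X,Y,Z=c[...,0],c[...,1],c[...,2]
    def near(x,y,r): return np.hypot(X-x,Y-y)<r
    print(n)
    print('A',rect(n,near(.40,.28,.075)&(Z>.052)&(Z<.08)&(hsv[...,1]>70),.064))
    print('B',rect(n,near(.462,-.172,.08)&(Z>.029)&(Z<.05),.038))
    print('W',rect(n,near(.462,-.367,.08)&(Z>.022)&(Z<.045),.030))
    print('T',rect(n,near(.58,-.257,.05)&(Z>.035)&(Z<.065),.051))
    print('R',rect(n,near(.41,.295,.10)&(Z>.012)&(Z<.07),.024))
    if n=="top":
        bl=near(.521,.122,.06)&(hsv[...,2]<70)&(Z>.09)
        print('disc+knob',rect(n,bl,.1)); print('bar',rect(n,bl&(Z>.117),.128))
        # lane
        m=(X>.52)&(X<.75)&(Y<.33)&(Y>-.13)&(Z>.03)&(Z<.22)&~near(.521,.122,.085)
        P=c[m]
        # robust plane
        best=None;rng=np.random.default_rng(0)
        for _ in range(800):
            q=P[rng.choice(len(P),3,False)];nn=np.cross(q[1]-q[0],q[2]-q[0])
            l=np.linalg.norm(nn)
            if l<1e-4: continue
            nn/=l; nn*=np.sign(nn[2])
            if not .88<nn[2]<.98: continue
            k=(abs((P-q[0])@nn)<.006).sum()
            if best is None or k>best[0]: best=(k,nn,q[0])
        k,nn,q=best;I=P[abs((P-q)@nn)<.008];ctr=I.mean(0);nn=np.linalg.svd(I-ctr)[2][2];nn*=np.sign(nn[2])
        print('plane',k,len(P),nn,np.degrees(np.arccos(nn[2])),'dirxy',np.degrees(np.arctan2(nn[1],nn[0])),'ctr',ctr)
        (cc,s,a)=cv2.minAreaRect((I[:,:2]*1000).astype(np.float32));print('lane rect',cc,s,a)
    print('bench z',np.median(Z[(X>.4)&(X<.5)&(Y>-.06)&(Y<.02)]))
    mk=near(.44,.1,.09)&(hsv[...,2]>150)&(hsv[...,1]<60); print('marker',np.median(Z[mk]) if mk.any() else None, c[mk].mean(0) if mk.any() else '')
E
```

```text
top
A (array([413.7, 285.4]), array([39.7, 98.6]), 13.7, 61)
B (array([ 462.3, -166.4]), array([100.4,  62.7]), 9.4, 68)
W (array([ 462.5, -363.6]), array([47.7, 91.3]), 84.8, 61)
T (array([ 580.5, -251.6]), array([52.8, 56.9]), 63.4, 41)
R (array([431.9, 290.8]), array([ 98.9, 123.7]), 11.6, 122)
disc+knob (array([519.5, 127.6]), array([63.7, 60. ]), 38.0, 54)
bar (array([516.9, 126.9]), array([69.5, 14.1]), 1.7, 39)
plane 956 1783 [ 0.01414544 -0.33953596  0.9404867 ] 19.866546632390367 dirxy -87.6143754116161 ctr [0.62847097 0.10448205 0.10749515]
lane rect (624.8035888671875, 98.1794662475586) (86.1340560913086, 369.65008544921875) 0.5339334607124329
bench z -0.000176621070962392
marker 0.004969093821758752 [0.40219413 0.12456383 0.00646557]
scene
A (array([405.6, 282.5]), array([54.2, 99.2]), 14.8, 80)
B (array([ 457.6, -167.5]), array([111.3,  63. ]), 9.9, 72)
W (array([ 459.8, -363.8]), array([47.2, 95.6]), 85.0, 59)
T (array([ 572. , -250.3]), array([52. , 72.5]), 78.3, 40)
R (array([435.2, 290.9]), array([125.2, 121.1]), 13.6, 118)
bench z nan
marker -0.00014023561924775263 [ 0.41043973  0.15802898 -0.01005639]
  return _methods._mean(a, axis=axis, dtype=dtype,
  ret = ret.dtype.type(ret / rcount)
```

Request:
apply_moves(
  plan="0 0 0 3.28 -2.9 0 -1;0 0 0 3.28 -2.9 0 -1;0 0 0 3.28 -2.9 0 -1;0 0 0 3.28 -2.9 0 -1;0 0 0 3.28 -2.9 0 -1;0 0 0 3.28 -2.9 0 -1;0 0 0 3.28 -2.9 0 -1;0 0 0 3.28 -2.9 0 -1",
  squeeze=50,
)

```text
time: 0.9
position: [0.3661, -0.1883, 0.2194]
ee_rot: [[0.92, 0.391, -0.0], [0.391, -0.92, 0.0], [0.0, -0.0, -1.0]]
force: [1.2, -1.0, 0.8]
grip_width: 1.0
finger_force: 0.0
```

Request:
apply_moves(
  plan="0 0 0 3.28 -2.9 0 -1;0 0 0 3.28 -2.9 0 -1;0 0 0 3.28 -2.9 0 -1;0 0 0 3.28 -2.9 0 -1;0 0 0 3.28 -2.9 0 -1;0 0 0 3.28 -2.9 0 -1;0 0 0 3.28 -2.9 0 -1;0 0 0 3.28 -2.9 0 -1",
)

```text
time: 1.7
position: [0.517, 0.128, 0.2192]
ee_rot: [[0.92, 0.391, -0.0], [0.391, -0.92, -0.0], [-0.0, -0.0, -1.0]]
force: [0.7, -0.5, 0.5]
grip_width: 0.995
finger_force: 0.0
```

Request:
apply_moves(
  plan="0 0 -0.149 0 0 0 -1;0 0 -0.149 0 0 0 -1;0 0 -0.149 0 0 0 -1;0 0 -0.149 0 0 0 -1;0 0 -0.149 0 0 0 -1;0 0 -0.149 0 0 0 -1;0 0 -0.149 0 0 0 -1;0 0 -0.149 0 0 0 -1",
)

```text
time: 2.5
position: [0.5165, 0.1261, 0.2191]
ee_rot: [[-0.029, 1.0, -0.001], [1.0, 0.029, -0.0], [-0.0, -0.001, -1.0]]
force: [-1.8, 0.2, 0.9]
grip_width: 1.004
finger_force: 0.0
```

Request:
apply_moves(
  plan="0 0 -0.149 0 0 0 -1;0 0 -0.149 0 0 0 -1;0 0 -0.149 0 0 0 -1;0 0 -0.149 0 0 0 -1;0 0 -0.149 0 0 0 -1;0 0 -0.149 0 0 0 -1;0 0 -0.149 0 0 0 -1;0 0 -0.149 0 0 0 -1",
)

```text
time: 3.3
position: [0.5165, 0.1261, 0.2191]
ee_rot: [[-0.939, 0.343, -0.001], [0.343, 0.939, -0.0], [0.001, -0.0, -1.0]]
force: [0.1, -0.4, 0.5]
grip_width: 0.999
finger_force: 0.0
```

Request:
apply_moves(
  plan="0 0 -0.145 0 0 0 -1;0 0 -0.145 0 0 0 -1;0 0 -0.09 0 0 0 -1;0 0 0 0 0 3 -1;0 0 0 0 0 3 -1;0 0 0 0 0 2.5 -1;0 0 0 0 0 1.4 -1;0 0 0 0 0 0.5 -1",
)

```text
time: 4.1
position: [0.5162, 0.126, 0.1142]
ee_rot: [[-1.0, -0.024, -0.002], [-0.024, 1.0, -0.0], [0.002, -0.0, -1.0]]
force: [0.7, 0.1, 0.7]
grip_width: 0.998
finger_force: 0.0
```

Request:
apply_moves(
  plan="0 0 0 0 0 0 0.5;0 0 0 0 0 0 1;0 0 0 0 0 0 1;0 0 0 0 0 0 1;0 0 0 0 0 0 1;0 0 0 0 0 0 1;0 0 0 0 0 0 1;0 0 0 0 0 0 1",
)

```text
time: 4.9
position: [0.5166, 0.1261, 0.1155]
ee_rot: [[-1.0, -0.024, -0.0], [-0.024, 1.0, 0.0], [0.0, 0.0, -1.0]]
force: [-0.2, -0.0, 0.8]
grip_width: 0.358
finger_force: 0.0
```

Still closing. I'll let it finish.

Request:
apply_moves(
  plan="0 0 0 0 0 0 1;0 0 0 0 0 0 1;0 0 0 0 0 0 1;0 0 0 0 0 0 1;0 0 0 0 0 0 1;0 0 0 0 0 0 1;0 0 0 0 0 0 1;0 0 0 0 0 0 1",
)

```text
time: 5.7
position: [0.5167, 0.1253, 0.1155]
ee_rot: [[-1.0, -0.023, -0.0], [-0.023, 1.0, -0.001], [0.0, -0.001, -1.0]]
force: [0.0, -6.9, 1.7]
grip_width: 0.147
finger_force: 50.0
```

Request:
apply_moves(
  plan="0 0 0.147 0 0 0 1;0 0 0.147 0 0 0 1;0 0 0.147 0 0 0 1;0 0 0.147 0 0 0 1;0 0 0.147 0 0 0 1;0 0 0.147 0 0 0 1;0 0 0.147 0 0 0 1;0 0 0.147 0 0 0 1",
)

```text
time: 6.5
position: [0.5191, 0.1289, 0.1156]
ee_rot: [[-0.401, 0.916, 0.007], [0.916, 0.401, 0.005], [0.002, 0.009, -1.0]]
force: [25.5, 25.5, -19.1]
grip_width: 0.145
finger_force: 50.0
```

Request:
apply_moves(
  plan="0 0 0 0 0 0 1;0 0 0 0 0 0 0.4;0 0 0 0 0 0 -0.2;0 0 0 0 0 0 -1;0 0 0 0 0 0 -1;0 0 0 0 0 0 -1;0 0 0 0 0 0 -1;0 0 0 0 0 0 -1",
)

```text
time: 7.3
position: [0.5166, 0.126, 0.1155]
ee_rot: [[-0.407, 0.914, -0.0], [0.914, 0.407, -0.0], [-0.0, -0.0, -1.0]]
force: [0.2, 0.4, 0.3]
grip_width: 0.709
finger_force: 0.0
```

Request:
apply_moves(
  plan="0 0 0 0 0 0 -1;0 0 0 0 0 -3 -1;0 0 0 0 0 -5 -1;0 0 0 0 0 -5 -1;0 0 0.09 0 0 0 -1;0 0 0.09 0 0 0 -1;0 0 0 0 -4.5 0 -1;0 0 0 0 -4.5 0 -1",
)

```text
time: 8.1
position: [0.428, 0.1045, 0.2445]
ee_rot: [[-0.237, 0.972, -0.002], [0.972, 0.237, -0.0], [0.0, -0.002, -1.0]]
force: [-0.6, 0.2, 1.0]
grip_width: 1.003
finger_force: 0.0
```

Run:
```python
from m import *
o=[]
for n in("top","scene"):
    p,d=cams.grab_frame(n); np.savez(f"{n}1.npz",p=p,d=d)
    o.append(cv2.resize(p[120:290,120:330],None,fx=3.6,fy=3.5,interpolation=cv2.INTER_CUBIC)[:300] if 0 else cv2.resize(p[130:290,120:330],(787,600) if 0 else (393*2//2,300)))
cv2.imwrite("pics/c2.png",np.hstack(o)); print(robot.get_obs()['position'])
z=np.load("top1.npz");p,d=z['p'],z['d'];c=cloud("top",d);hsv=cv2.cvtColor(p,cv2.COLOR_BGR2HSV);X,Y,Z=np.moveaxis(c,-1,0)
n="top"
m=(np.hypot(X-.405,Y-.28)<.075)&(Z>.052)&(Z<.08)&(hsv[...,1]>70)
if m.any(): print(rect(n,m,.064))
```

```text
[0.42562787 0.10412691 0.24533449]
(array([413.5, 285.7]), array([40. , 98.2]), 15.6, 60)
```

View pics/c2.png

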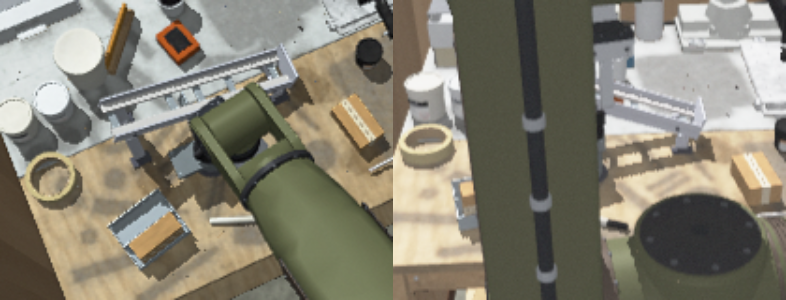

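The picture shows the arm hiding the knob. carton_a sits untouched in the rack, so I'll go on to it.

Request:
apply_moves(
  plan="0 0 0 4.5 0.8 0 -1;0 0 0 4.5 0.8 0 -1;0 0 0 4.5 0.8 0 -1;0 0 0 4.4 0.8 0 -1;0 0 -0.014 0 0 4 -1;0 0 0 0 0 5 -1;0 0 0 0 0 5 -1;0 0 0 0 0 3 -1",
  squeeze=25,
)

```text
time: 9.0
position: [0.4169, 0.2859, 0.072]
ee_rot: [[-0.251, 0.968, -0.003], [0.968, 0.251, -0.002], [-0.001, -0.003, -1.0]]
force: [0.1, -0.3, 0.4]
grip_width: 1.003
finger_force: 0.0
```

Request:
apply_moves(
  plan="0 0 0 0 0 1.9 -1;0 0 0 0 0 0.8 -0.5;0 0 0 0 0 0 1;0 0 0 0 0 0 1;0 0 0 0 0 0 1;0 0 0 0 0 0 1;0 0 0 0 0 0 1;0 0 0 0 0 0 1",
)

```text
time: 9.8
position: [0.418, 0.2863, 0.0487]
ee_rot: [[-0.25, 0.968, 0.0], [0.968, 0.25, 0.0], [0.0, 0.0, -1.0]]
force: [1.7, 0.6, 0.5]
grip_width: 0.443
finger_force: 0.1
```

Request:
apply_moves(
  plan="0 0 0 0 0 0 1;0 0 0 0 0 0 1;0 0 0 0 0 0 1;0 0 0 0 0 0 1;0 0 0 0 0 0 1;0 0 0 0 0 0 1;0 0 0 0 0 0 1;0 0 0 0 0 0 1",
)

```text
time: 10.6
position: [0.4179, 0.2863, 0.0486]
ee_rot: [[-0.25, 0.968, 0.0], [0.968, 0.25, 0.0], [0.0, 0.0, -1.0]]
force: [-0.9, -1.1, 6.0]
grip_width: 0.401
finger_force: 25.0
```

Request:
apply_moves(
  plan="0 0 0 0 0 -4 1;0 0 0 0 0 -5 1;0 0 0 0 0 -5 1;0 0 0.115 0 0 0 1;0 0 0.115 0 0 0 1;0 0 0 -4.45 0.2 0 1;0 0 0 -4.45 0.2 0 1;0 0 0 -4.45 0.2 0 1",
)

```text
time: 11.4
position: [0.4266, 0.1516, 0.1881]
ee_rot: [[-0.024, 1.0, -0.0], [1.0, 0.024, -0.0], [-0.0, -0.0, -1.0]]
force: [0.9, 0.2, -1.3]
grip_width: 0.402
finger_force: 25.0
```

Request:
apply_moves(
  plan="0 0 0 -4.45 0.2 0 1;0 0 0 -4.45 0.2 0 1;0 0 0 -4.45 0.2 0 1;0 0 0 -4.45 0.2 0 1;0 0 0 0 0 4 1;0 0 0 0 0 5 1;0 0 0 0 0 3 1;0 0 0 0 0 1 1",
)

```text
time: 12.2
position: [0.4374, -0.0247, 0.0557]
ee_rot: [[-0.023, 1.0, -0.005], [1.0, 0.023, 0.001], [0.001, -0.005, -1.0]]
force: [-0.1, 1.1, -0.8]
grip_width: 0.405
finger_force: 25.0
```

Request:
apply_moves(
  plan="0 0 0 0 0 0.6 1;0 0 0 0 0 0.4 1;0 0 0 0 0 0.2 1;0 0 0 0 0 0 1;0 0 0 0 0 0 1;0 0 0 0 0 0 1;0 0 0 0 0 0 1;0 0 0 0 0 0 1",
)

```text
time: 13.0
position: [0.4391, -0.0248, 0.0466]
ee_rot: [[-0.023, 1.0, 0.0], [1.0, 0.023, -0.0], [-0.0, 0.0, -1.0]]
force: [-0.5, -0.2, -1.4]
grip_width: 0.4
finger_force: 25.0
```

Request:
apply_moves(
  plan="0 0 0 0 0 0.15 1;0 0 0 0 0 0.1 1;0 0 0 0 0 0 1;0 0 0 0 0 0 0;0 0 0 0 0 0 -0.6;0 0 0 0 0 0 -1;0 0 0 0 0 0 -1;0 0 0 0 0 0 -1",
)

```text
time: 13.8
position: [0.439, -0.0248, 0.0439]
ee_rot: [[-0.023, 1.0, -0.0], [1.0, 0.023, 0.0], [0.0, -0.0, -1.0]]
force: [-0.1, 0.4, -0.8]
grip_width: 0.791
finger_force: 0.0
```

Request:
apply_moves(
  plan="0 0 0 0 0 -1.0 -1;0 0 0 0 0 -1.1 -1;0 0 0 0 0 0 -1;0 0 0 0 1.2 0 -1;0 0 0 0 1 0 -1;0 0 0 0 0.8 0 -1;0 0 0 0 0.8 0 -1;0 0 0 0 0.8 0 -1",
)

```text
time: 14.6
position: [0.4856, -0.0237, 0.0648]
ee_rot: [[-0.023, 1.0, -0.0], [1.0, 0.023, 0.0], [0.0, -0.0, -1.0]]
force: [-0.0, 0.5, 1.3]
grip_width: 0.999
finger_force: 0.3
```

Request:
apply_moves(
  plan="0 0 0 0 0.8 0 -1;0 0 0 0 0.8 0 -1;0 0 0 0 0.7 0 -1;0 0 0 0 0.5 0 -1;0 0 0 0 0 0 -1;0 0 0 0 0 0 -1;0 0 0 0 0 0 -1;0 0 0 0 0 0 -1",
)

```text
time: 15.4
position: [0.5129, -0.0231, 0.065]
ee_rot: [[-0.023, 1.0, -0.0], [1.0, 0.023, 0.0], [0.0, -0.0, -1.0]]
force: [0.2, 0.1, 0.0]
grip_width: 0.999
finger_force: 0.0
```

Run:
```python
from m import *
o=[]
for n in("top","scene"):
    p,d=cams.grab_frame(n); np.savez(f"{n}2.npz",p=p,d=d)
    o.append(cv2.resize(p[140:270,170:340],(392,300),interpolation=cv2.INTER_CUBIC))
cv2.imwrite("pics/c3.png",np.hstack(o)); print(robot.get_obs()['position'])
```

```text
[ 0.5129422  -0.02311878  0.06500684]
```

View pics/c3.png

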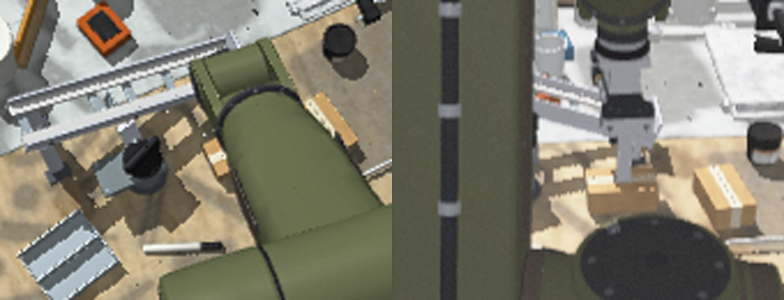

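The left view shows the knob's bar turned, at (145,155). The right view shows the carton between the fingers at (620,190), apparently flat. I'll back the arm up and to one side, then measure it.

Request:
apply_moves(
  plan="0 0 0 0 0 -3 -1;0 0 0 0 0 -5 -1;0 0 0 0 0 -5 -1;0 0 0 0 0 -5 -1;0 0 0 -5 0 0 -1;0 0 0 -5 0 0 -1;0 0 0 -5 0 0 -1;0 0 0 -5 0 0 -1",
)

```text
time: 16.3
position: [0.5173, -0.2249, 0.2452]
ee_rot: [[-0.023, 1.0, 0.0], [1.0, 0.023, -0.0], [-0.0, 0.0, -1.0]]
force: [0.5, -0.6, -0.1]
grip_width: 1.0
finger_force: 0.0
```

Run:
```python
from m import *
for n in("top","scene"):
    p,d=cams.grab_frame(n); np.savez(f"{n}3.npz",p=p,d=d);c=cloud(n,d);hsv=cv2.cvtColor(p,cv2.COLOR_BGR2HSV);X,Y,Z=np.moveaxis(c,-1,0)
    m=(np.hypot(X-.49,Y+.024)<.1)&(Z>.029)&(Z<.05)&(hsv[...,1]>30)
    print(n,m.sum(), rect(n,m,.038) if m.sum()>20 else '', np.median(Z[m]), np.round(ray(n,[[0,0]],0),1)[0][:0])
    if n=="top":
        bl=(np.hypot(X-.519,Y-.128)<.06)&(hsv[...,2]<70)&(Z>.117)
        print('bar',rect(n,bl,.128) if bl.any() else '')
    o=cv2.resize(p[130:290,150:360],(787,600),interpolation=cv2.INTER_CUBIC); cv2.imwrite(f"pics/d_{n}.png",o)
print(robot.get_obs()['position'])
```

```text
top 410 (array([486.5, -22.6]), array([ 63.1, 100.3]), 1.0, 75) 0.03834442874690504 []
bar (array([516.4, 126.3]), array([15.2, 67.7]), 21.9, 34)
scene 316 (array([482.4, -23.7]), array([ 70.5, 100.6]), 1.4, 138) 0.0365437147833944 []
[ 0.51681931 -0.22780184  0.24433806]
```

View pics/d_top.png

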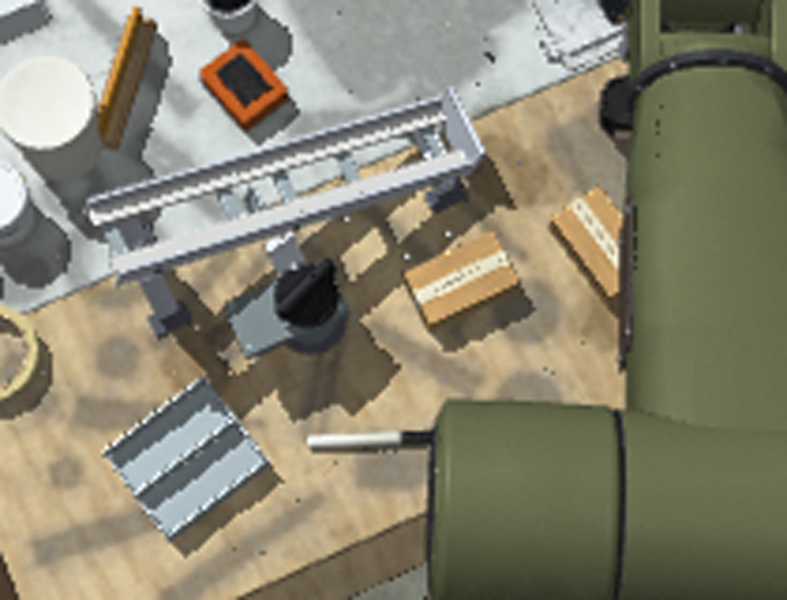

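The knob bar is now at about 112°, 69° clockwise from its start, so the gate is open. carton_a is flat at (0.487,-0.024). Now I'll take a closer measurement of the lane bed.

Run:
```python
from m import *
yaw=np.radians(1.5);xd=np.array([np.sin(yaw),-np.cos(yaw),0]);yl=np.array([np.cos(yaw),np.sin(yaw),0])
a=np.radians(20);xb=xd*np.cos(a)-np.array([0,0,np.sin(a)]);nb=np.cross(xb,yl);print(nb)
O=np.array([.518,.1275,0])+.208*xd+.105*yl
print('O',O)
for n in("top","scene"):
    z=np.load(n+"3.npz");c=cloud(n,z['d']).reshape(-1,3)-O
    s,t,h=c@xb,c@yl,c@nb
    m=(s>-.40)&(s<-.02)&(abs(t)<.055)&(h>0)&(h<.08); 
    print(n,m.sum())
    for t0 in np.arange(-.052,.052,.004):
        k=m&(t>=t0)&(t<t0+.004)
        if k.sum()>5: q=h[k];hist,e=np.histogram(q,np.arange(0,.08,.004)); print(round((t0+.002)*1e3),k.sum(),np.round(np.percentile(q,[10,50,90])*1e3,1),'s',np.round(np.percentile(s[k],[1,99])*1e3))
    # guide yaw: mean t of top points vs s
    for lo,hi in((-.055,-.03),(.03,.055)):
        k=m&(t>lo)&(t<hi)&(h>.03)
        bins=[np.median(t[k&(s>x)&(s<x+.06)])*1e3 for x in np.arange(-.38,-.05,.06)]; print(np.round(bins,1))
    k=(abs(t)<.03)&(s>-.05)&(s<.05)&(h>.04)&(h<.09);print('stop s',np.round(np.percentile(s[k],[5,50,95])*1e3) if k.any() else '',k.sum(),h[k].max() if k.any() else '')
```

```text
[ 0.00895304 -0.34190294  0.93969262]
O [ 0.62840882 -0.07768014  0.        ]
top 1740
-46 9 [ 1.6  3.1 15.6] s [-224.  -23.]
-42 87 [11.4 36.4 51.6] s [-245.  -23.]
-38 205 [18.3 40.1 52.1] s [-375.  -27.]
-34 117 [21.6 44.5 52.9] s [-398.  -29.]
-30 54 [34.8 40.3 44.9] s [-396.  -24.]
-26 83 [33.8 38.6 42.9] s [-397.  -30.]
-22 111 [33.5 38.4 42.7] s [-395.  -26.]
-18 74 [33.5 38.2 42.8] s [-391.  -69.]
-14 39 [29.9 34.7 40. ] s [-396.  -27.]
-10 22 [23.4 29.4 33.7] s [-385.  -28.]
-6 27 [25.1 30.1 34.9] s [-385.  -26.]
-2 29 [12.7 28.  32.7] s [-387.  -33.]
2 27 [16.5 28.7 33. ] s [-387.  -27.]
6 26 [20.4 29.3 35.8] s [-388.  -31.]
10 30 [12.2 27.7 34.4] s [-387.  -29.]
14 42 [16.8 32.4 42.8] s [-387.  -27.]
18 88 [30.  37.5 42.2] s [-382.  -25.]
22 117 [31.6 38.6 43.8] s [-390.  -26.]
26 105 [34.2 39.3 43.4] s [-393.  -24.]
30 89 [34.1 38.4 43.5] s [-394.  -32.]
34 137 [34.6 40.5 51. ] s [-384.  -21.]
38 149 [33.8 45.9 53.6] s [-394.  -42.]
42 59 [31.3 47.  52.2] s [-395. -167.]
[-35.6 -36.3 -37.6 -38.6 -40.  -40.1]
[38.8 37.3 36.6 35.6 34.9 33.8]
stop s [-36. -11.  -7.] 92 0.07396715092653365
scene 597
-46 11 [ 8.9 18.9 44.3] s [-78. -25.]
-42 87 [ 7.5 31.5 48.5] s [-120.  -23.]
-38 124 [21.  35.9 48.2] s [-392.  -22.]
-34 69 [18.9 33.  47. ] s [-393.  -27.]
-30 28 [22.3 34.2 46.3] s [-395.  -35.]
10 7 [29.1 29.6 36.4] s [-386.  -25.]
14 15 [31.1 36.9 40.5] s [-386.  -20.]
18 37 [29.8 34.5 39.6] s [-387.  -22.]
22 30 [31.5 35.2 39.6] s [-393.  -29.]
26 24 [31.4 37.2 39. ] s [-394.  -24.]
30 29 [35.9 39.4 49.7] s [-381.  -24.]
34 45 [34.6 41.9 50.2] s [-392.  -23.]
38 46 [35.3 42.6 50.3] s [-394.  -26.]
42 31 [35.  41.8 48. ] s [-393.  -23.]
[-34.2   nan   nan   nan -38.7 -39.3]
[41.3  nan  nan  nan 36.3 34.8]
stop s [-12. -10.  -6.] 56 0.06984796060176138
  return _methods._mean(a, axis=axis, dtype=dtype,
  ret = ret.dtype.type(ret / rcount)
```

Request:
apply_moves(
  plan="0 0 0 5 -0.6 0 -1;0 0 0 5 -0.6 0 -1;0 0 0 5 -0.6 0 -1;0 0 0 5 -0.6 0 -1;0 0 0 0.4 0 4 -1;0 0 0 0 0 5 -1;0 0 0 0 0 5 -1;0 0 0 0 0 3.5 -1",
  squeeze=25,
)

```text
time: 17.2
position: [0.4878, -0.0202, 0.0673]
ee_rot: [[-0.024, 1.0, -0.002], [1.0, 0.024, 0.0], [0.0, -0.002, -1.0]]
force: [0.7, 0.7, 1.2]
grip_width: 0.999
finger_force: 0.0
```

Request:
apply_moves(
  plan="0 0 0 0 0 2.3 -1;0 0 0 0 0 1.5 -1;0 0 0 0 0 0 -0.2;0 0 0 0 0 0 1;0 0 0 0 0 0 1;0 0 0 0 0 0 1;0 0 0 0 0 0 1;0 0 0 0 0 0 1",
)

```text
time: 18.0
position: [0.4895, -0.0211, 0.0327]
ee_rot: [[-0.023, 1.0, 0.001], [1.0, 0.023, -0.0], [-0.0, 0.001, -1.0]]
force: [-1.4, 0.7, 6.4]
grip_width: 0.638
finger_force: 25.0
```

Request:
apply_moves(
  plan="0 0 0 0 0 0 1;0 0 0 0 0 0 1;0 0 0 0 0 0 1;0 0 0 0 0 -4 1;0 0 0 0 0 -5 1;0 0 0 0 0 -5 1;0 0 0 0 0 -5 1;0 0 0 0 0 -3 1",
)

```text
time: 18.8
position: [0.4895, -0.0211, 0.256]
ee_rot: [[-0.023, 1.0, 0.004], [1.0, 0.023, -0.0], [-0.001, 0.004, -1.0]]
force: [1.1, -0.5, -2.1]
grip_width: 0.636
finger_force: 25.0
```

Request:
apply_moves(
  plan="0 0 0 0 0 -3 1;0 0 0 3.27 2.31 0 1;0 0 0 3.27 2.31 0 1;0 0 0 3.27 2.31 0 1;0 0 0 3.27 2.31 0 1;0 0 0 3.27 2.31 0 1;0 0 0 3.27 2.31 0 1;0 0 0.012 0 0 0 1",
)

```text
time: 19.6
position: [0.624, 0.1816, 0.28]
ee_rot: [[-0.014, 1.0, -0.002], [1.0, 0.014, -0.0], [0.0, -0.002, -1.0]]
force: [-0.2, 0.2, -2.2]
grip_width: 0.638
finger_force: 25.0
```

Request:
apply_moves(
  plan="0 0.117 0 0 0 0 1;0 0.116 0 0 0 0 1;0 0.116 0 0 0 0 1;0 0 0 0 0 0 1;0 0 0 0 0 0 1;0 0 0 0 0 0 1;0 0 0 0 0 0 1;0 0 0 0 0 0 1",
)

```text
time: 20.4
position: [0.6231, 0.1788, 0.2821]
ee_rot: [[-0.011, 1.0, -0.004], [0.94, 0.012, 0.341], [0.341, 0.0, -0.94]]
force: [-0.0, 0.1, -0.9]
grip_width: 0.638
finger_force: 25.0
```

```bash
cat > go.py <<'E'
from h import *
def rem(P,y=.6,tilt=20):
    o=robot.get_obs();R=o['ee_rot'];y=np.radians(y);a=np.radians(tilt)
    xd=np.array([-np.sin(y),np.cos(y),0]);zz=np.array([0,0,1.])
    tx=xd*np.cos(a)+zz*np.sin(a); tz=xd*np.sin(a)-zz*np.cos(a); ty=np.cross(tz,tx)
    T=np.stack([tx,ty,tz],1)
    print('pos',o['position'].round(4),'rotvec',cv2.Rodrigues(R.T@T)[0].ravel().round(3),'shift cm (target axes)',(T.T@(np.array(P)-o['position'])*100).round(2),'t',o['time'])
E
python3 - <<'E'
from go import *
rem([.6233,.192,.1759])
E
```

```text
pos [0.6231 0.1788 0.2821] rotvec [-0.     0.001  0.001] shift cm (target axes) [-2.39  0.04 10.43] t 20.4
```

Request:
apply_moves(
  plan="0 0 0 -2.4 0 2 1;0 0 0 0 0 4 1;0 0 0 0 0 2.8 1;0 0 0 0 0 0 1;0 0 0 0 0 0.3 1;0 0 0 0 0 0 1;0 0 0 0 0 0 1;0 0 0 0 0 0 1",
)

```text
time: 21.2
position: [0.6235, 0.1866, 0.1893]
ee_rot: [[-0.011, 1.0, -0.002], [0.94, 0.011, 0.342], [0.342, 0.002, -0.94]]
force: [0.4, -0.9, -1.4]
grip_width: 0.638
finger_force: 25.0
```

Request:
apply_moves(
  plan="0 0 0 0 0 0.3 1;0 0 0 0 0 0.3 1;0 0 0 0 0 0.2 1;0 0 0 0 0 0 1;0 0 0 0 0 0 1;0 0 0 0 0 0 1;0 0 0 0 0 0 1;0 0 0 0 0 0 1",
)

```text
time: 22.0
position: [0.6231, 0.1895, 0.1808]
ee_rot: [[-0.01, 1.0, -0.004], [0.94, 0.011, 0.342], [0.342, 0.0, -0.94]]
force: [0.1, -0.5, -1.3]
grip_width: 0.638
finger_force: 25.0
```

Run:
```python
from go import *
rem([.6233,.192,.1759])
p,d=cams.grab_frame("top");cv2.imwrite("pics/e1.png",cv2.resize(p[130:250,160:300],(700,600),interpolation=cv2.INTER_CUBIC))
```

```text
pos [0.6231 0.1895 0.1808] rotvec [-0.  0.  0.] shift cm (target axes) [0.07 0.02 0.54] t 22.0
```

View pics/e1.png

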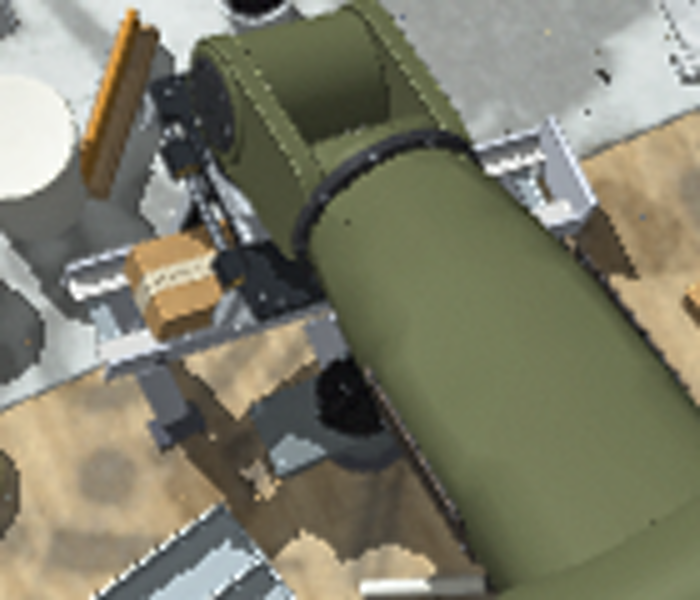

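The carton sits between the guides at (175,285), centred and still slightly above the strips. I'll descend the last few millimetres.

Request:
apply_moves(
  plan="0 0 0 0 0 0.2 1;0 0 0 0 0 0.2 1;0 0 0 0 0 0.1 1;0 0 0 0 0 0 1;0 0 0 0 0 0 1;0 0 0 0 0 0 1;0 0 0 0 0 0 1;0 0 0 0 0 0 1",
)

```text
time: 22.85
position: [0.6231, 0.1912, 0.1761]
ee_rot: [[-0.01, 1.0, -0.004], [0.94, 0.011, 0.342], [0.342, 0.0, -0.94]]
force: [-0.6, 0.0, -0.5]
grip_width: 0.636
finger_force: 25.0
```

Request:
apply_moves(
  plan="0 0 0 0 0 0.1 1;0 0 0 0 0 0.1 1;0 0 0 0 0 0 1;0 0 0 0 0 0 1;0 0 0 0 0 0 1;0 0 0 0 0 0 1;0 0 0 0 0 0 1;0 0 0 0 0 0 1",
)

```text
time: 23.65
position: [0.6233, 0.1919, 0.1746]
ee_rot: [[-0.011, 1.0, -0.003], [0.94, 0.011, 0.342], [0.342, 0.001, -0.94]]
force: [-0.4, -1.1, 5.5]
grip_width: 0.637
finger_force: 25.0
```

Request:
apply_moves(
  plan="0 0 0 0 0 0 0.3;0 0 0 0 0 0 -0.4;0 0 0 0 0 0 -1;0 0 0 0 0 0 -1;0 0 0 0 0 0 -1;0 0 0 0 0 0 -1;0 0 0 0 0 -2 -1;0 0 0 0 0 -4 -1",
)

```text
time: 24.45
position: [0.6222, 0.1717, 0.2284]
ee_rot: [[-0.009, 1.0, -0.009], [0.94, 0.012, 0.341], [0.342, -0.005, -0.94]]
force: [0.5, -0.6, 0.8]
grip_width: 0.999
finger_force: 0.0
```

Request:
apply_moves(
  plan="0 0 0 0 0 -4 -1;0 0 0 0 0 -3 -1;0 -0.117 0 0 0 0 -1;0 -0.116 0 0 0 0 -1;0 -0.116 0 0 0 0 -1;0 0 0 -5 0 0 -1;0 0 0 -5 0 0 -1;0 0 0 -5 0 0 -1",
)

```text
time: 25.25
position: [0.6249, -0.0035, 0.2962]
ee_rot: [[-0.013, 1.0, -0.0], [1.0, 0.013, -0.0], [-0.0, -0.0, -1.0]]
force: [1.4, -0.1, -0.2]
grip_width: 1.0
finger_force: 0.0
```

Run:
```python
from go import *
rem([.4625,-.168,.28],9.4-90,0)
p,d=cams.grab_frame("scene");q,_=cams.grab_frame("top")
cv2.imwrite("pics/e2.png",np.hstack([cv2.resize(x,(400,350),interpolation=cv2.INTER_CUBIC) for x in (p[130:260,150:340],q[130:260,160:310])]))
```

```text
pos [ 0.6249 -0.0035  0.2962] rotvec [-0.     0.     1.419] shift cm (target axes) [-18.71  13.58   1.62] t 25.25
```

View pics/e2.png

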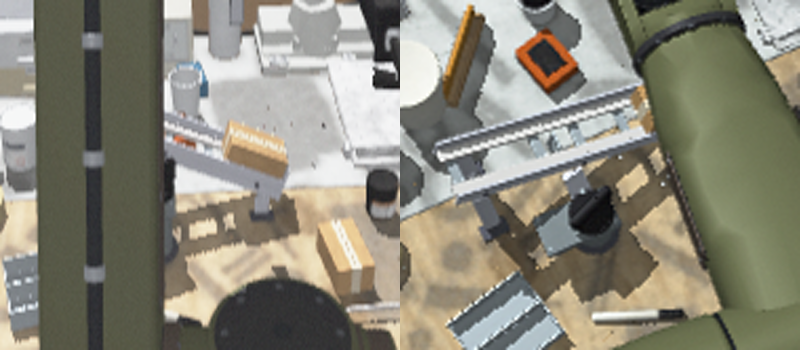

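carton_a is in the lane against the stop at (255,150) in the left view. Now carton_b.

Request:
apply_moves(
  plan="0 0 0.142 0 0 0 -1;0 0 0.142 0 0 0 -1;0 0 0.142 0 0 0 -1;0 0 0.142 0 0 0 -1;0 0 0.142 0 0 0 -1;0 0 0.142 0 0 0 -1;0 0 0.142 0 0 0 -1;0 0 0.142 0 0 0 -1",
)

```text
time: 26.15
position: [0.6252, -0.002, 0.2962]
ee_rot: [[0.905, 0.426, -0.0], [0.426, -0.905, 0.0], [-0.0, -0.0, -1.0]]
force: [0.7, 0.7, 0.7]
grip_width: 0.998
finger_force: 0.0
```

Request:
apply_moves(
  plan="0 0 0.142 0 0 0 -1;0 0 0.138 0 0 0 -1;0 0 0 -3.7 2.72 0 -1;0 0 0 -3.7 2.72 0 -1;0 0 0 -3.7 2.72 0 -1;0 0 0 -3.7 2.72 0 -1;0 0 0 -3.77 2.72 0 -1;0 0 0 0 0 0 -1",
)

```text
time: 26.95
position: [0.4621, -0.1697, 0.2969]
ee_rot: [[0.987, 0.161, 0.001], [0.161, -0.987, -0.001], [0.0, 0.001, -1.0]]
force: [0.7, 1.3, 0.1]
grip_width: 0.999
finger_force: 0.0
```

Run:
```python
from m import *
from go import rem
rem([.464,-.168,.0325],9.6-90,0)
for n in("top","scene"):
    p,d=cams.grab_frame(n);c=cloud(n,d);X,Y,Z=np.moveaxis(c,-1,0)
    m=(np.hypot(X-.462,Y+.172)<.08)&(Z>.029)&(Z<.05)
    print(n,rect(n,m,.038) if m.sum()>20 else '')
```

```text
pos [ 0.4621 -0.1697  0.2969] rotvec [ 0.001 -0.    -0.005] shift cm (target axes) [ 0.22 -0.14 26.44] t 26.95
top (array([ 464., -166.]), array([97.2, 61.4]), 7.7, 63)
scene (array([ 457.8, -167.5]), array([110.8,  63. ]), 9.9, 70)
```

Request:
apply_moves(
  plan="0 0 0 0.2 0 4 -1;0 0 0 0 0 5 -1;0 0 0 0 0 5 -1;0 0 0 0 0 5 -1;0 0 0 0 0 4 -1;0 0 0 0 0 2 -1;0 0 0 0 0 1.3 -1;0 0 0 0 0 0 0",
)

```text
time: 27.85
position: [0.4665, -0.166, 0.032]
ee_rot: [[0.986, 0.166, -0.002], [0.166, -0.986, 0.001], [-0.002, -0.001, -1.0]]
force: [0.6, 0.6, -0.6]
grip_width: 0.946
finger_force: 0.0
```

Request:
apply_moves(
  plan="0 0 0 0 0 0 1;0 0 0 0 0 0 1;0 0 0 0 0 0 1;0 0 0 0 0 0 1;0 0 0 0 0 0 1;0 0 0 0 0 0 1;0 0 0 0 0 0 1;0 0 0 0 0 0 1",
)

```text
time: 28.65
position: [0.467, -0.1672, 0.0342]
ee_rot: [[0.986, 0.165, 0.001], [0.165, -0.986, -0.001], [0.001, 0.001, -1.0]]
force: [-0.8, -0.7, 7.3]
grip_width: 0.634
finger_force: 25.0
```

Request:
apply_moves(
  plan="0 0 0 0 0 -4 1;0 0 0 0 0 -5 1;0 0 0 0 0 -5 1;0 0 0 0 0 -5 1;0 0 0 0 0 -5 1;0 0 0 0 0 -1 1;0 0 0 2.64 -3.94 0 1;0 0 0 2.64 -3.94 0 1",
)

```text
time: 29.45
position: [0.5055, -0.0801, 0.2829]
ee_rot: [[0.987, 0.162, -0.0], [0.162, -0.987, 0.0], [-0.0, -0.0, -1.0]]
force: [0.2, -0.4, -1.5]
grip_width: 0.637
finger_force: 25.0
```

Request:
apply_moves(
  plan="0 0 0 2.64 -3.94 0 1;0 0 0 2.64 -3.94 0 1;0 0 0 2.64 -3.94 0 1;0 0 0 2.64 -3.94 0 1;0 0 0 2.64 -3.94 0 1;0 0 0 2.64 -3.94 0 1;0 0 -0.14 0 0 0 1;0 0 -0.14 0 0 0 1",
)

```text
time: 30.25
position: [0.6226, 0.1801, 0.2809]
ee_rot: [[0.899, 0.438, -0.003], [0.438, -0.899, -0.001], [-0.003, -0.001, -1.0]]
force: [-1.3, 0.3, -1.6]
grip_width: 0.636
finger_force: 25.0
```

Request:
apply_moves(
  plan="0 0 -0.142 0 0 0 1;0 0 -0.142 0 0 0 1;0 0 -0.142 0 0 0 1;0 0 -0.142 0 0 0 1;0 0 -0.142 0 0 0 1;0 0 -0.142 0 0 0 1;0 0 -0.142 0 0 0 1;0 0 -0.142 0 0 0 1",
)

```text
time: 31.05
position: [0.6225, 0.1787, 0.2818]
ee_rot: [[-0.017, 1.0, -0.002], [1.0, 0.017, -0.0], [-0.0, -0.002, -1.0]]
force: [0.3, -0.5, -1.6]
grip_width: 0.637
finger_force: 25.0
```

Request:
apply_moves(
  plan="0 0.117 0 0 0 0 1;0 0.116 0 0 0 0 1;0 0.116 0 0 0 0 1;0 0 0 0 0 0 1;0 0 0 0 0 0 1;0 0 0 0 0 0 1;0 0 0 0 0 0 1;0 0 0 0 0 0 1",
)

```text
time: 31.85
position: [0.6226, 0.1794, 0.2833]
ee_rot: [[-0.011, 1.0, -0.004], [0.94, 0.012, 0.341], [0.341, 0.0, -0.94]]
force: [-0.1, 0.4, -2.4]
grip_width: 0.638
finger_force: 25.0
```

Run:
```python
from go import *
rem([.6233,.1914,.176])
```

```text
pos [0.6226 0.1794 0.2833] rotvec [-0.     0.001  0.002] shift cm (target axes) [-2.55  0.08 10.49] t 31.85
```

Request:
apply_moves(
  plan="0 0 0 -2.55 0.08 2 1;0 0 0 0 0 4 1;0 0 0 0 0 2.8 1;0 0 0 0 0 0.5 1;0 0 0 0 0 0.4 1;0 0 0 0 0 0.3 1;0 0 0 0 0 0.2 1;0 0 0 0 0 0 1",
)

```text
time: 32.65
position: [0.6237, 0.1896, 0.1794]
ee_rot: [[-0.011, 1.0, -0.003], [0.94, 0.011, 0.342], [0.342, 0.001, -0.94]]
force: [-0.3, -0.4, -2.5]
grip_width: 0.636
finger_force: 25.0
```

Request:
apply_moves(
  plan="0 0 0 0 0 0.1 1;0 0 0 0 0 0.1 1;0 0 0 0 0 0.1 1;0 0 0 0 0 0 1;0 0 0 0 0 0 1;0 0 0 0 0 0 1;0 0 0 0 0 0 1;0 0 0 0 0 0 1",
)

```text
time: 33.45
position: [0.6234, 0.1907, 0.1759]
ee_rot: [[-0.01, 1.0, -0.004], [0.94, 0.011, 0.342], [0.342, 0.0, -0.94]]
force: [-0.3, 1.2, -1.5]
grip_width: 0.636
finger_force: 25.0
```

Request:
apply_moves(
  plan="0 0 0 0 0 0.1 1;0 0 0 0 0 0 1;0 0 0 0 0 0 0.3;0 0 0 0 0 0 -0.4;0 0 0 0 0 0 -1;0 0 0 0 0 0 -1;0 0 0 0 0 0 -1;0 0 0 0 0 0 -1",
)

```text
time: 34.25
position: [0.6234, 0.1911, 0.1748]
ee_rot: [[-0.01, 1.0, -0.004], [0.94, 0.011, 0.342], [0.342, -0.0, -0.94]]
force: [-0.5, -0.6, 0.2]
grip_width: 0.985
finger_force: 0.0
```

Request:
apply_moves(
  plan="0 0 0 0 0 -2 -1;0 0 0 0 0 -4 -1;0 0 0 0 0 -4 -1;0 0 0 0 0 -4 -1;0 0 0 0 0 0 -1;0 0 0 0 0 0 -1;0 0 0 0 0 0 -1;0 0 0 0 0 0 -1",
)

```text
time: 35.05
position: [0.6236, 0.1435, 0.3051]
ee_rot: [[-0.01, 1.0, -0.006], [0.94, 0.011, 0.342], [0.342, -0.002, -0.94]]
force: [-0.2, 0.1, 0.3]
grip_width: 1.001
finger_force: 0.0
```

Run:
```python
from go import *
p,d=cams.grab_frame("scene");q,d2=cams.grab_frame("top")
cv2.imwrite("pics/e3.png",np.hstack([cv2.resize(x,(400,350),interpolation=cv2.INTER_CUBIC) for x in (p[130:260,150:340],q[130:260,160:310])]))
print(robot.get_obs()['position'])
yaw=np.radians(.6);xd=np.array([np.sin(yaw),-np.cos(yaw),0]);yl=np.array([np.cos(yaw),np.sin(yaw),0]);a=np.radians(20)
xb=xd*np.cos(a)-np.array([0,0,np.sin(a)]);nb=np.cross(xb,yl);O=np.array([.627,-.0777,.0404])
for n,D in(("scene",d),("top",d2)):
    c=cloud(n,D).reshape(-1,3)-O;s,t,h=c@xb,c@yl,c@nb;m=(abs(t)<.05)&(s>-.4)&(s<-.003)&(h>.03)&(h<.045)
    if m.sum(): print(n,m.sum(),np.histogram(s[m],np.arange(-.3,.01,.025)),np.percentile(t[m],[3,50,97]).round(3))
```

```text
[0.62376975 0.14349546 0.30561678]
scene 534 (array([ 0,  0,  0,  0, 69, 71, 69, 67, 69, 64, 68, 57]), array([-3.00000000e-01, -2.75000000e-01, -2.50000000e-01, -2.25000000e-01,
       -2.00000000e-01, -1.75000000e-01, -1.50000000e-01, -1.25000000e-01,
       -1.00000000e-01, -7.50000000e-02, -5.00000000e-02, -2.50000000e-02,
        2.77555756e-16])) [-0.034 -0.01   0.026]
top 78 (array([ 0,  0,  0,  2, 60, 16,  0,  0,  0,  0,  0,  0]), array([-3.00000000e-01, -2.75000000e-01, -2.50000000e-01, -2.25000000e-01,
       -2.00000000e-01, -1.75000000e-01, -1.50000000e-01, -1.25000000e-01,
       -1.00000000e-01, -7.50000000e-02, -5.00000000e-02, -2.50000000e-02,
        2.77555756e-16])) [-0.033 -0.018 -0.002]
```

View pics/e3.png

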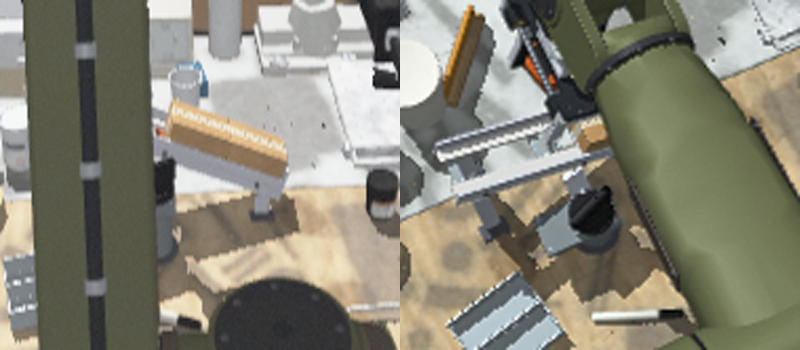

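Both cartons lie end to end from the stop to 200 mm up the bed, between (170,120) and (285,165). The knob is still turned open at (592,210), and the arm is clear, so I'm handing in.

```bash
python3 -c "
from workcell import robot
print(robot.hand_in())"
```

```text
the job is handed in; nothing more can be done
None
```

I opened the gate and it stayed open. carton_a is flat in the lane against the stop with carton_b right behind it, and the job is handed in at about 35 s of the 72 s allowed; the hand-in call gave no verdict.

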